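Load a gauge rod between bench centres

ROBOT

A 6-joint arm with a two-finger parallel gripper is mounted at the origin on the work surface. World frame = base frame: x ahead of the robot, y to its left, z up, the work surface at z = 0. Lengths are in mm, angles in rad, forces in N, time in s.
With the tool pointing down it reaches from about 350 to 925 mm from the base axis. Payload 6.4 kg.
Tool frame: the origin (TCP) lies at the very end of the fingers, on their centre line; the grasp point (between the pads) lies bot.grasp_offset behind it (bot.grasp_offset is the distance from the TCP to the grasp point, in mm); z points along the fingers, y is the line along which they close (so a half turn about z gives the same grasp; the last joint's range is limited). The gripper opens to 85 mm and grips with 20 to 120 N. Pads are 22 mm wide; open, the fingers measure 114 mm over their backs; the gripper's body (76 mm by 85 mm) begins 54 mm behind the grasp point. The pads swing forward as they close: fully open they stand 13 mm farther back than shut.
Start: joints at [1.082, 0.245, 1.558, -0, 1.339, -0.174], TCP at [201.254, 618.07, 231.29] pointing down, gripper open.
Joint ranges: [-3.13, 3.13], [-1.02, 2.26], [0.13, 2.54], [-0.95, 4.09], [0.21, 2.88], [-2.74, 2.74]. Speed limits (rad/s): [2.57, 2.57, 3.14, 3.14, 3.14, 3.14].

INTERFACE

Orientations are given as a rotation vector (axis times angle).
In Python, from workcell import bot gives the robot as it stands. The module is installed in compiled form; this text tells all that it offers. Calls block until the motion is done:
- bot.movep(position, orientation): joint-space move of the TCP to a pose.
- bot.movel(position, rotation=None, speed=150, until_force=None): straight line of the TCP; rotation=None keeps the orientation; speed is the mean speed in mm/s. With until_force (N) it stops when the force on the tool has changed by that much, and returns True; else False.
- bot.move_joints(angles): joint-space move.
- bot.move_gripper(opening, force=None): finger opening in mm; force is the grip in N (None keeps the last); returns when the fingers have stopped.
- bot.sleep(seconds).
- bot.inverse_kinematics(position, orientation): joint angles nearest the present ones, or None.
- bot.get_state(): the state.
- bot.capture(name): name is "side" or "top" or "wrist"; returns a dict with "frame" (400x640x3 uint8, red, green, blue), "fov_y" (degrees; the focal length in pixels is half the picture's height over the tangent of half this angle, whatever the lens; pixels are square), "cx", "cy" (the principal point, pixels), "k1" (the pictures are not rectified: a ray, as slopes to the right and down, at radius r is drawn at 1 + k1 r^2 times it, then the intrinsics apply), "rvec" (rotation vector, rad) and "tvec" (3), from world to camera coordinates, as OpenCV has them. Camera axes: x right, y down, z forward; pixel columns grow to the right and rows downward; lengths in mm; the calibration is good to about 2 mm. A picture is of the moment at which its call begins. There is no depth.
A pose or a line that the arm cannot do raises bot.Unreachable and nothing moves.
- bot.finish_job(): hands the job in; it is judged then, once.
The state is a dict: "clock": time; "joint_positions": joint angles; "qd": joint speeds; "joint_efforts": joint torques, N m; "eef_pos": TCP position; "eef_rot": TCP orientation; "wrist_force": force on the tool from outside, world axes, zero at the start; "moment": the same for the moment, N m; "gripper_width": finger opening in mm; "gripper_force": force on a finger pad.
Only numpy, scipy, OpenCV 4.12 (cv2) and the standard library are available. Lean on these libraries where they do the work, as an engineer would, in place of code of your own. Each camera call takes 0.05 s, during which the arm holds its last target. There are 200 camera calls.

TASK

Roll the pointed steel rod off the loading deck into the two V rests of the bench centres, without lifting it off the deck. Then push the tailstock fully up, so that both cup centres hold the rod firmly on their axis, lifted clear of the rests, and only after that press the clamp lever down level. Leave the other things on the bench where they are.

Things in the scene. Friction and masses are not known exactly. Their poses are not given: they have to be found in the camera images.
- bench_centres: Bench centres, a fixture fixed to the table: dark steel base plate 130 x 440 mm, 16 mm thick, carrying a deck, two V rests, headstock and tailstock. Origin on the table surface below the middle of the held rod; y runs along the rail towards the tailstock, x away from the robot, z up. The centres' axis is at x = 0, 77 mm above the table. Frame for all offsets given here.
- deck (a point): Middle of the top of the loading deck, a level aluminium plate 85 mm (x, from -96 to -11.5 mm) by 110 mm (y, -40 to +70 mm), top 70 mm above the table. At its far (+x) edge it drops into the V rests.
- rest0 (a point): Where the rod's axis lies over the V rest on the headstock side (y = -25 mm, x = 0, 73 mm up, 4 mm below the centres' axis). The rest is 12 mm wide with 45-degree steel faces; the far face rises to about 88 mm above the table and stops the rod.
- rest1 (a point): The same for the V rest on the tailstock side, y = +50 mm.
- head_cup (a point): Centre of the mouth of the fixed headstock's steel cup centre (conical hollow, mouth 18 mm, outside 26 mm), at y = -68 mm, 77 mm up. The headstock is a grey block 60 x 60 mm, y -165 to -105 mm, 104 mm high.
- centre_mid (a point): Point on the axis of the centres, 77 mm above the table, where the middle of the rod is when it is held; axes as those of the bench centres.
- rod: Steel gauge rod, 20 mm diameter, 154 mm long, about 0.3 kg, with a 12 mm long conical point at each end (60 degrees included, 6 mm flat tip). It starts on the loading deck, roughly parallel to the rail, its ends clear of both cups. Origin on its axis at mid length; its y axis is the rod's axis (x and z turn as it rolls).
- tailstock (a joint): Position of the sliding tailstock along the rail, in m: 0 when the rod is held, positive when drawn back (+y), at most 0.075; starts 0.050 to 0.070. Stiff slide, about 4 N. Its cup's mouth is at y = 68 mm + this value. Grey block 56 mm (x) by 66 mm (y, 105 to 171 mm + this value), top 97 mm above the table.
- push_plate (a point): Centre of the outer (+y) face of the tailstock's upright aluminium push plate, 95 mm above the table, at y = 181 mm + tailstock position; the plate is 70 mm wide in x, 12 mm thick, from 33 to 121 mm above the table. Push it towards -y.
- clamp (a joint): Angle of the clamp lever on top of the tailstock, in rad: 0 level (clamped), positive with its ball raised; starts 0.45 to 0.85; stays where it is left. Its hinge is parallel to the rail at x = +21 mm, y = 125 mm + tailstock position, 111 mm above the table; the ball comes down on the robot's side (-x).
- clamp_ball (a point): Centre of the 20 mm black ball at the end of the clamp lever, 66 mm from its hinge; the lever's flat bar is 10 mm wide and 8 mm thick. Level, the ball is 111 mm above the table.
- driver: Screwdriver, 170 mm long, lying to the left of the fixture; leave alone. Origin under its middle.
- post_mount: Dark round post on a 48 mm foot, 70 mm high, to the right; leave alone. Origin under its centre.
- jar: Amber jar, 56 mm diameter, 75 mm high, to the right, nearer the robot; leave alone. Origin under its centre.
Not all that is in view belongs to the job. There is more than one size of the rod; the job needs the smallest.

How it is judged:
By the outcome, as a careful person would: the job done as asked, in the order asked, and still so for the second after the job is handed in, with the robot touching nothing.
It also fails if it takes over 64 s, if anything falls off the work surface, if the arm or the gripper's body presses on something with over 40 N, if the wrist force passes 120 N, or if a joint passes its speed limit or range.

## Working session

There is one attempt and no reset: what is moved stays moved. The work goes in short steps, each a Python script; the robot and the scene stay as the last script left them, time stands still between calls to the robot, and variables do not carry over. Pictures are saved under pics/ and viewed, at most 13 in all, crops included, and the job is handed in when it is done.

```bash
mkdir -p pics; cat > h.py <<'E'
import numpy as np, cv2, pickle
from workcell import bot
def K(c):
    f=200/np.tan(np.radians(c["fov_y"])/2); return np.array([[f,0,c["cx"]],[0,f,c["cy"]],[0,0,1]])
def proj(c,P):
    D=np.array([c["k1"],0,0,0.]); 
    return cv2.projectPoints(np.array(P,float).reshape(-1,1,3),np.array(c["rvec"],float),np.array(c["tvec"],float),K(c),D)[0].reshape(-1,2)
def ray(c,uv):
    D=np.array([c["k1"],0,0,0.]); n=cv2.undistortPoints(np.array([[uv]],float),K(c),D)[0,0]
    R=cv2.Rodrigues(np.array(c["rvec"],float))[0]; o=-R.T@np.array(c["tvec"],float); return o,R.T@np.array([n[0],n[1],1])
def atz(c,uv,z):
    o,d=ray(c,uv); return o+d*(z-o[2])/d[2]
def cap(n):
    c=bot.capture(n); pickle.dump(c,open(n+".pkl","wb")); return c
def save(c,name,box=None,s=1.25):
    im=c["frame"][:,:,::-1]
    if box: im=im[box[1]:box[3],box[0]:box[2]]
    cv2.imwrite("pics/"+name,cv2.resize(im,None,fx=s,fy=s,interpolation=cv2.INTER_CUBIC))
E
python3 - <<'E'
from h import *
for n in("top","side"):
    c=cap(n); save(c,n+"0.png"); o,_=ray(c,(320,200)); print(n,o,c["fov_y"],c["k1"])
print(bot.get_state()["clock"],bot.grasp_offset, bot.get_state()["eef_rot"])
E
```

```text
top [ 313.2298858   -13.71267857 1167.71101043] 54.81911166003707 -0.09552848356838002
side [  429.11692415 -1014.6083346   1273.40835036] 42.88408316724714 -0.04288100194415657
0.1 18.700000000000003 [-4.92291276e-01 -3.10220241e+00  2.58054853e-03]
```

View pics/top0.png

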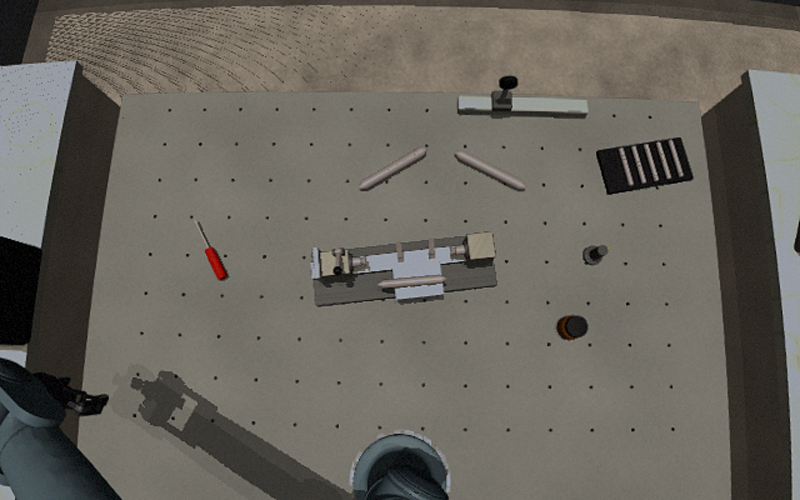

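View pics/side0.png

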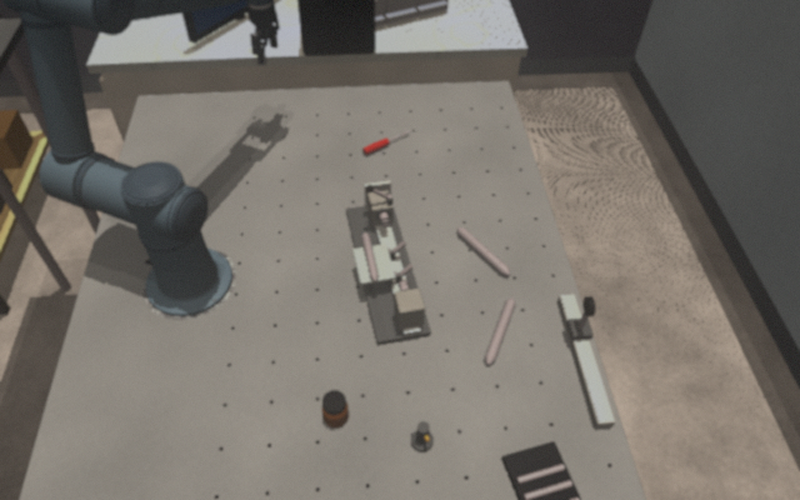

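The top view shows the fixture at about (405,268). The rod candidates are the rod on the deck (412,283), two bigger rods behind it at (393,169) and (490,171), and pins in a rack at (645,165). The deck rod fits: it is the one lying on the loading deck parallel to the rail. I'll confirm it in an enlarged crop.

```bash
python3 - <<'E'
from h import *
c=pickle.load(open("top.pkl","rb")); save(c,"top1.png",(243,180,403,250),5)
s=pickle.load(open("side.pkl","rb")); save(s,"side1.png",(265,140,355,280),4.2)
E
```

```text
(no output)
```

View pics/top1.png

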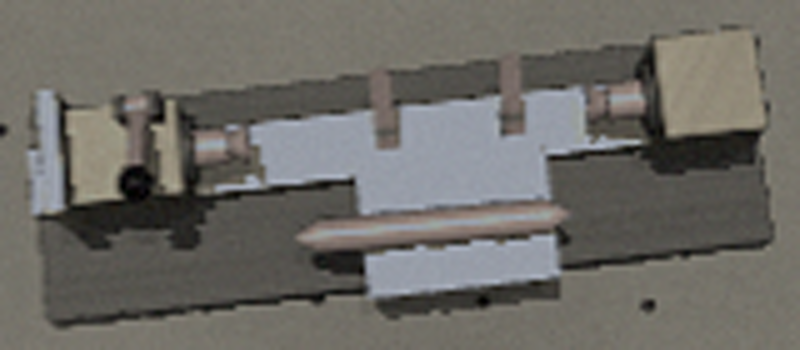

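View pics/side1.png

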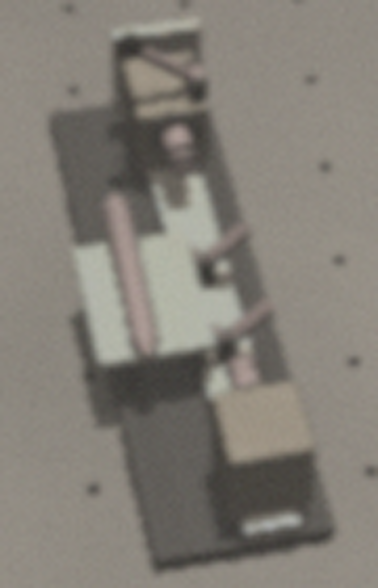

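The top crop shows the deck rod is slimmest and shortest, with its tips at about (298,238) and (568,213). The ball is at (133,183). The headstock top corners are (650,38), (755,28), (768,128) and (663,140), and the deck's near corners are (368,297) and (560,277). The side crop agrees. Next I'll fit the fixture pose.

```bash
cat > fit.py <<'E'
from h import *
from scipy.optimize import least_squares
c=pickle.load(open("top.pkl","rb")); s=pickle.load(open("side.pkl","rb"))
T=lambda u,v:((u+.5)/5-.5+243,(v+.5)/5-.5+180)
S=lambda u,v:((u+.5)/4.2-.5+265,(v+.5)/4.2-.5+140)
H=[(30,-105,104),(30,-165,104),(-30,-165,104),(-30,-105,104)]; Dk=[(-96,70,70),(-96,-40,70)]
ot=[T(*p) for p in [(652,40),(754,29),(766,130),(663,139),(368,297),(560,277)]]
os=[S(*p) for p in [(295,382),(312,447),(228,462),(213,390),(75,248),(98,362)]]
def W(p,P):
    a=p[2]; P=np.array(P,float); R=np.array([[np.cos(a),-np.sin(a),0],[np.sin(a),np.cos(a),0],[0,0,1]]); return P@R.T+[p[0],p[1],0]
def L(p,P):
    a=p[2]; R=np.array([[np.cos(a),-np.sin(a),0],[np.sin(a),np.cos(a),0],[0,0,1]]); return (np.array(P)-[p[0],p[1],0])@R
if __name__=="__main__":
    rt=lambda p:(proj(c,W(p,H+Dk))-ot).ravel(); rs=lambda p:(proj(s,W(p,H+Dk))-os).ravel()
    x0=[480,0,0.1]
    for f in(rt,rs,lambda p:np.r_[rt(p),rs(p)]):
        r=least_squares(f,x0); print(r.x.round(4),r.fun.reshape(-1,2).round(1).tolist())
    p=r.x
    np.save("p.npy",p)
    for n,uv in(("tip+",(298,238)),("tip-",(568,213))): print(n,L(p,atz(c,T(*uv),80)).round(1))
    for uv in((298+0,238),(568,213)): pass
    for n,uv in (("S tip+",(112,188)),("S tip-",(149,352))): print(n,L(p,atz(s,S(*uv),80)).round(1))
    for uv in((40,92),(34,213)): print("plate",L(p,atz(c,T(*uv),121)).round(1))
    for uv in((67,107),(63,210),(163,108)): print("block",L(p,atz(c,T(*uv),97)).round(1))
    for th in(.45,.65,.85): print("ball",th,L(p,atz(c,T(134,183),111+66*np.sin(th))).round(1),"want x",21-66*np.cos(th))
    for t in(.05,.06,.07): print(t,((proj(c,W(p,[(35,181+1e3*t,121),(-35,181+1e3*t,121)]))-[243,180]+.5)*5).round(0).tolist())
E
python3 fit.py
```

```text
[ 5.177358e+02 -3.817730e+01  1.260000e-01] [[-0.4, -0.4], [0.1, -0.4], [0.7, 0.1], [0.2, 0.5], [-0.3, 0.1], [-0.3, 0.1]]
[ 5.191048e+02 -3.762770e+01  1.211000e-01] [[0.0, -0.9], [0.7, 0.4], [-0.2, 0.2], [-0.9, 0.4], [0.0, -0.3], [0.4, 0.1]]
[ 5.183632e+02 -3.798610e+01  1.240000e-01] [[-0.4, -0.6], [0.1, -0.5], [0.6, -0.0], [0.1, 0.4], [-0.4, -0.1], [-0.5, -0.1], [-0.1, -0.9], [0.6, 0.4], [-0.3, 0.4], [-1.0, 0.5], [-0.2, -0.1], [0.2, 0.3]]
tip+ [-60.  104.8  80. ]
tip- [-61.7 -49.2  80. ]
S tip+ [-59.6 114.   80. ]
S tip- [-60.5 -44.7  80. ]
plate [ 30.9 238.4 121. ]
plate [-36.6 246.3 121. ]
block [ 25.9 227.9  97. ]
block [-32.8 234.3  97. ]
block [ 19.6 173.4  97. ]
ball 0.45 [-28.8 187.4 139.7] want x -38.42950875527667
ball 0.65 [-30.6 185.9 150.9] want x -31.541530704237687
ball 0.85 [-32.3 184.6 160.6] want x -22.558887628408826
0.05 [[53.0, 84.0], [62.0, 208.0]]
0.06 [[35.0, 86.0], [44.0, 210.0]]
0.07 [[18.0, 88.0], [26.0, 211.0]]
```

The fixture fit agrees between the two views to about 1 mm: (518.4, −38.0), yaw 0.124. The tailstock is at about 0.060, the lever at about 0.66 rad, and the rod at x≈−61 with its middle at y≈+28. The rod's measured length of 154 mm matches. I'll move above the deck and check with the wrist camera.

```bash
cat >> h.py <<'E'
from scipy.spatial.transform import Rotation as Ro
p=np.array([518.36,-37.99,0.124])
a=p[2]; RF=np.array([[np.cos(a),-np.sin(a),0],[np.sin(a),np.cos(a),0],[0,0,1]])
F=lambda x,y,z:(RF@[x,y,z]+[p[0],p[1],0])          # fixture -> world
def toF(w): return RF.T@(np.array(w)-[p[0],p[1],0])
ROT=Ro.from_matrix(np.c_[RF@[-1,0,0],RF@[0,1,0],[0,0,-1]]).as_rotvec()   # tool y along rail
def st(m=""):
    s=bot.get_state(); print(m,"t=%.1f"%s["clock"],"tcpF",toF(s["eef_pos"]).round(1),"F",np.array(s["wrist_force"]).round(1),"w",round(s["gripper_width"],1)); return s
E
python3 - <<'E'
from h import *
bot.movep(F(-92,20,200),ROT); bot.move_gripper(60)
st(); c=cap("wrist"); save(c,"w0.png"); print(proj(c,[F(-61,105,80),F(-61,-49,80),F(-96,70,70),F(-96,-40,70),F(0,-25,77),F(0,50,77)]).round()*1.25)
E
```

```text
t=2.9 tcpF [-92.   20.1 200. ] F [ 0.2 -0.1 -0.2] w 60.0
[[511.25 281.25]
 [321.25 281.25]
 [468.75 236.25]
 [331.25 236.25]
 [353.75 345.  ]
 [440.   345.  ]]
```

View pics/w0.png

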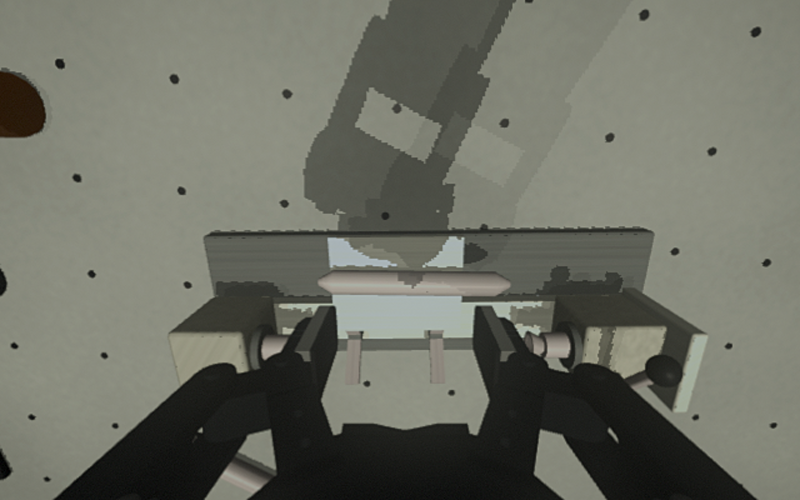

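The wrist view shows the rod tips at (318,285) and (511,285) and the deck's near corners at (328,236) and (465,236). These are within about 3 mm of the prediction, and the deck behind the rod is free. I'll probe the deck, then roll the rod.

```bash
python3 - <<'E'
from h import *
bot.movel(F(-90,22,95),speed=200)
st(); hit=bot.movel(F(-90,22,58),speed=25,until_force=4); s=st("deck %s"%hit)
z=toF(s["eef_pos"])[2]+3.5
bot.movel(F(-90,22,z),speed=50)
h=bot.movel(F(-45,22,z),speed=30,until_force=12); st("push1 %s"%h)
c=cap("wrist"); save(c,"w1.png"); print((proj(c,[F(-24,105,80),F(-24,-49,80)])*1.25).round())
E
```

```text
t=3.6 tcpF [-89.4  21.7  95.8] F [0.8 0.2 0.1] w 60.2
deck True t=4.7 tcpF [-90.1  22.1  64.9] F [-1.   0.3  3.9] w 59.9
push1 False t=6.6 tcpF [-45.1  22.   68.4] F [-0.1  0.9  1. ] w 59.9
[[596. 373.]
 [247. 374.]]
```

View pics/w1.png

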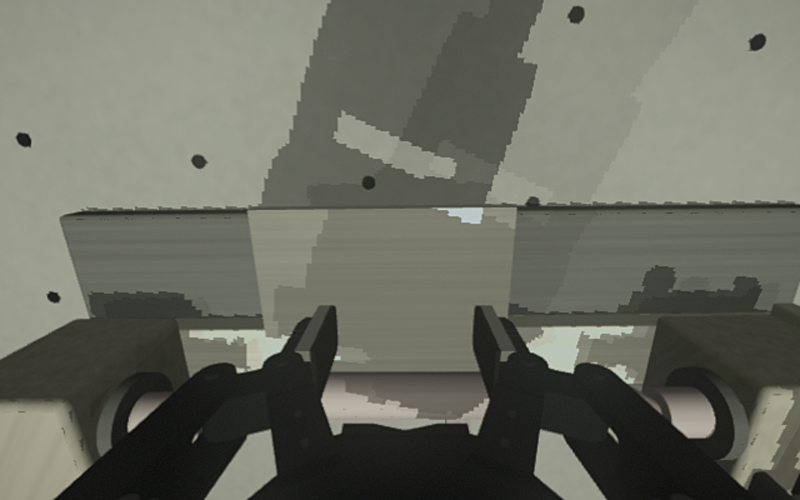

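The wrist view shows the rod (row ≈397) already beyond the deck's far edge (row ≈372), so it rolled ahead of the fingers. I'll raise the tool clear and check from above.

```bash
python3 - <<'E'
from h import *
c=pickle.load(open("wrist.pkl","rb")); print((proj(c,[F(0,20,73),F(-11.5,20,80),F(-11.5,20,70)])*1.25).round())
bot.movel(F(-60,22,130),speed=200)
bot.movel(F(-190,22,230),speed=250); bot.move_gripper(0)
st(); c=cap("top"); save(c,"top2.png",(243,180,403,250),5)
print(((proj(c,[F(0,105,73),F(0,-49,73)])-[243,180]+.5)*5).round())
E
```

```text
[[404. 407.]
 [404. 397.]
 [404. 383.]]
 t=8.6 tcpF [-190.   22.  230.] F [-0.5 -0.  -0.7] w -0.2
[[289. 137.]
 [555. 110.]]
```

View pics/top2.png

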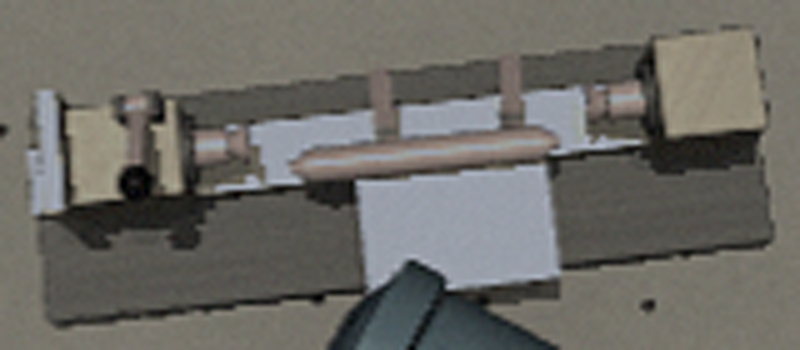

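The rod tips are at (290,163) and (558,135), so the rod is at x≈−14 and stopped just short of the edge, still parallel. I'll push it over the edge.

```bash
python3 - <<'E'
from h import *
bot.move_gripper(60)
bot.movel(F(-62,22,110),speed=250); bot.movel(F(-62,22,68.4),speed=100); 
h=bot.movel(F(-21,22,68.4),speed=25,until_force=7); st("push %s"%h); bot.sleep(.3); st()
bot.movel(F(-45,22,68.4),speed=100); bot.movel(F(-60,22,130),speed=200)
bot.movel(F(-190,22,230),speed=250); bot.move_gripper(0)
st(); c=cap("top"); save(c,"top3.png",(243,180,403,250),5)
E
```

```text
push False t=12.4 tcpF [-21.1  22.   68.4] F [ 0.3  0.9 -0.5] w 60.0
 t=12.7 tcpF [-21.   22.   68.4] F [-0.5  0.4  0.5] w 60.1
 t=15.0 tcpF [-190.   22.  230.] F [ 0.2 -0.1 -0.4] w 0.0
```

View pics/top3.png

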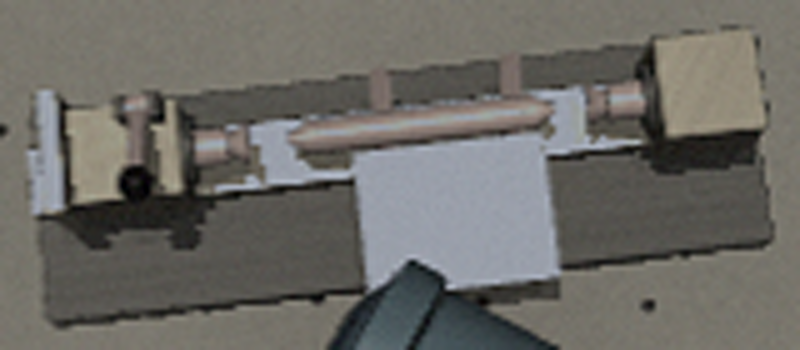

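The tips are now at (290,135) and (553,107), matching the prediction of (289,137) and (555,110) for a rod seated in the rests. Next I'll push the tailstock.

```bash
python3 - <<'E'
from h import *
bot.movel(F(-60,290,200),speed=300); bot.movel(F(0,285,88),speed=200)
st(); h=bot.movel(F(0,225,88),speed=50,until_force=20); st("a %s"%h)
if not h: h=bot.movel(F(0,183,88),speed=20,until_force=30); st("b %s"%h)
bot.sleep(.3); st()
c=cap("top"); save(c,"top4.png",(243,180,403,250),5)
E
```

```text
t=17.0 tcpF [  0.3 284.7  88.9] F [ 0.9  0.1 -0.3] w -0.1
a False t=18.3 tcpF [  0.  224.8  88.1] F [0.4 0.6 0.5] w 0.1
b True t=20.0 tcpF [  0.4 192.9  88.2] F [0.4 5.  2. ] w -0.2
 t=20.3 tcpF [  0.3 192.9  88. ] F [0.3 2.5 2.2] w -0.0
```

View pics/top4.png

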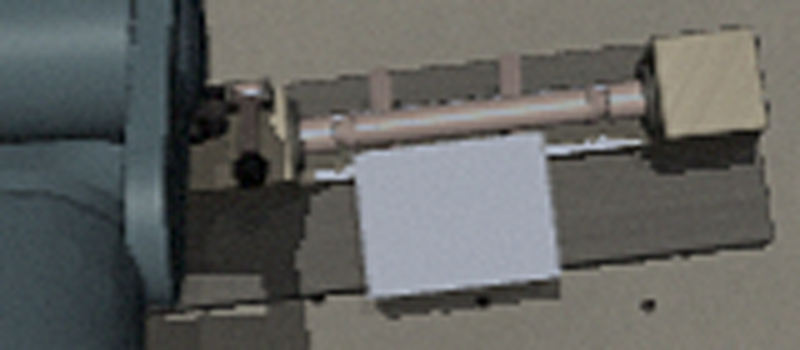

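The rod is now held between both cups. I'll push again slowly to confirm it's fully home, then measure the tailstock position.

```bash
python3 - <<'E'
from h import *
h=bot.movel(F(0,187,88),speed=10,until_force=35); st("push %s"%h)
h=bot.movel(F(0,187,88),speed=10,until_force=35); st("push %s"%h)
bot.movel(F(0,225,95),speed=100); bot.movel(F(-30,240,190),speed=200)
bot.movel(F(-180,160,230),speed=300)
st(); c=cap("top"); save(c,"top5.png",(253,180,403,250),5.3)
for t in (0,3,6):
  print(t,((proj(c,[F(35,181+t,121),F(-35,181+t,121),F(21-66*np.cos(.66),125+t,111+66*np.sin(.66)),F(0,-68,86),F(0,68+t,86)])-[253,180]+.5)*5.3).round().tolist())
E
```

```text
push False t=21.1 tcpF [1.000e-01 1.925e+02 8.800e+01] F [ 0.8 29.9 -0.7] w -0.1
push False t=21.4 tcpF [1.000e-01 1.925e+02 8.800e+01] F [ 0.5 29.4 -0.3] w 0.2
 t=23.3 tcpF [-179.8  160.   229.3] F [-0.4  0.3 -0.1] w 0.2
0 [[98.0, 79.0], [108.0, 211.0], [209.0, 183.0], [571.0, 108.0], [320.0, 134.0]]
3 [[92.0, 80.0], [102.0, 211.0], [204.0, 184.0], [571.0, 108.0], [315.0, 135.0]]
6 [[86.0, 80.0], [97.0, 212.0], [198.0, 184.0], [571.0, 108.0], [309.0, 135.0]]
```

View pics/top5.png

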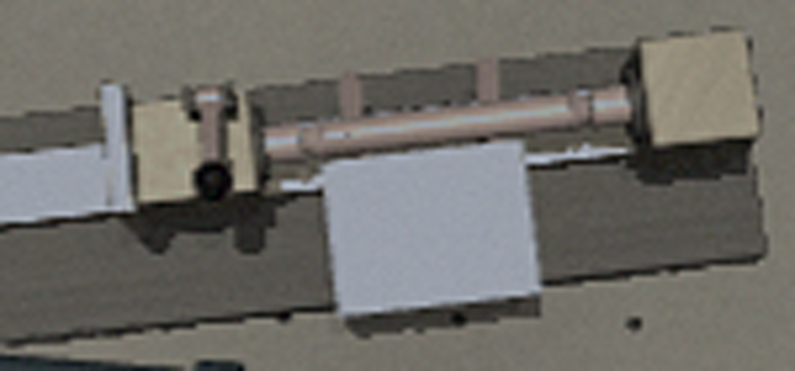

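The plate corner is at (100,85) and the ball at (212,181), so the tailstock is within about 1 mm of 0. It didn't move under 30 N. Now the clamp lever.

```bash
python3 - <<'E'
from h import *
bot.movel(F(-41,124,185),speed=250)
h=bot.movel(F(-41,124,126),speed=40,until_force=30); st("a %s"%h)
h=bot.movel(F(-41,124,116),speed=15,until_force=30); st("b %s"%h)
bot.sleep(.2); st()
bot.movel(F(-41,124,180),speed=150); bot.movel(F(-190,160,230),speed=300)
st(); c=cap("top"); save(c,"top6.png",(253,180,403,250),5.3)
b=lambda th:F(21-66*np.cos(th),125,111+66*np.sin(th))
for th in(0,.05,.1,.2): print(th,((proj(c,[b(th)])-[253,180]+.5)*5.3).round().tolist())
s=cap("side"); 
for th in(0,.05,.1,.2): print(th,((proj(s,[b(th)])-[265,140]+.5)*5).round().tolist())
im=[cv2.resize(c["frame"][180:250,253:403,::-1],None,fx=5,fy=5,interpolation=2),cv2.resize(s["frame"][140:190,265:415,::-1],None,fx=5,fy=5,interpolation=2)]
cv2.imwrite("pics/fin.png",np.vstack(im))
E
```

```text
a True t=24.9 tcpF [-45.8 124.2 155.7] F [-3.5 -0.4  3.9] w 0.2
b False t=27.8 tcpF [-40.2 123.8 119.6] F [-11.4  -0.2  26.5] w -0.1
 t=28.0 tcpF [-40.2 123.8 119.6] F [-12.7  -0.9  25.5] w 0.3
 t=29.3 tcpF [-189.9  159.9  229.2] F [-0.4 -0.1 -0.2] w 0.2
0 [[219.0, 221.0]]
0.05 [[218.0, 220.0]]
0.1 [[218.0, 219.0]]
0.2 [[216.0, 215.0]]
0 [[152.0, 175.0]]
0.05 [[152.0, 171.0]]
0.1 [[153.0, 168.0]]
0.2 [[154.0, 160.0]]
```

View pics/fin.png

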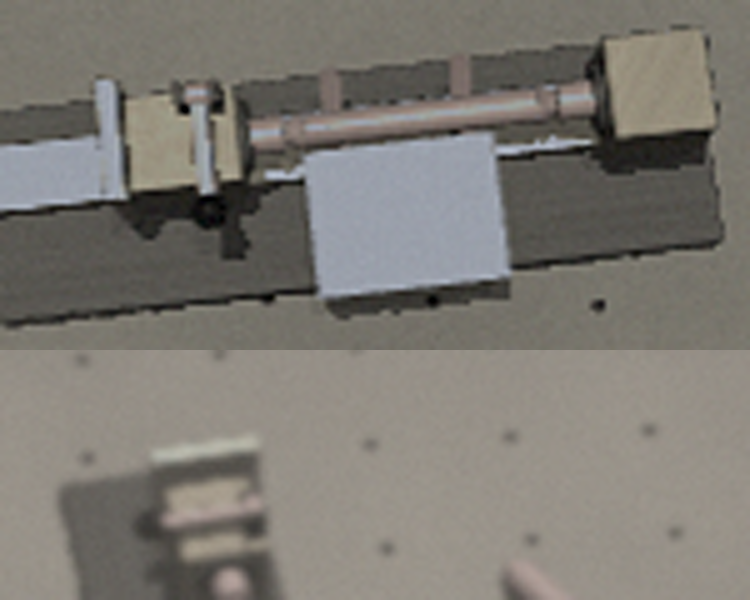

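In the top view the ball is at (208,210), which is (220,222) at the 5.3× scale. In the side view it is at (152,175). Both match a level lever. The tailstock and rod are still held, and the arm is clear.

```bash
python3 -c "
from h import *
print(bot.finish_job()); st()"
```

```text
the job is handed in; nothing more can be done
None
the job is handed in; nothing more can be done
```

The rod was rolled into the rests, the tailstock pushed fully home so both cups hold it, and then the clamp lever pressed level; the job was handed in at about 29 s.

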